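# Try the lock of the blue air coupler

## Task

Before the blow-off gun is plugged in, try the lock of the air coupler with the blue sleeve: pull its spring sleeve all the way back towards its aluminium block, hold it there for a moment, then let go with the sleeve still back, so that it snaps forward home by itself. Do not pull the red sleeve of the other coupler.

Things in the scene. Friction and masses are not known exactly. Their poses are not given: they have to be found in the camera images.
- blue_grip (a point): on the level axis of the blue sleeve, middle of its grip barrel (32 mm across, 48 mm long, three black grooves), 75 mm above the bench, nothing below it; moves with the sleeve. x: the pull direction, from the open mouth back to the aluminium block; z up. A fixed 23 mm steel tube runs through the sleeve and juts 8 mm in front. At its rear the sleeve has a collar 40 mm across, 8 mm long
- blue_sleeve (a joint): travel of the blue sleeve, m: 0 = forward (home), 0.025 = fully back at its stop. A spring pushes it forward, 4 N at home, 9 N fully back; let go, it is home in about 0.2 s. Behind the home barrel's middle: base plate (90 mm wide, 10 mm high) from 40 mm, fixed brass nut (38 mm across) from 60 mm, aluminium block (56 mm wide, top 96 mm above the bench) from 72 to 112 mm
- red_grip (a point): the same point on the other coupler, which is alike but has a red sleeve; it stands 0.2 to 0.55 m to the left or right of the blue one, both screwed to the bench with their mouths roughly towards the robot, turned up to 35 degrees
Things that resemble listed ones, but are neither listed nor needed, are in the scene too. Leave any brown look-alike of the part that bears blue_grip alone.

How it is judged (in metres and radians):
On the way, in this order (a step that is already met when the one before it is completed fails the run):
1. the blue sleeve is pulled back by more than 16 of its 25 mm, for 0.2 s (value of joint blue_sleeve above 0.016 m), for 0.2 s.
2. let go while still back, the blue sleeve springs forward by itself (faster than 50 mm/s, no finger pressing on it) (velocity of joint blue_sleeve below -0.05 m/s and contact force between the fingers and blue_sleeve below 0.5 N).
At the end, for the whole second after the job is handed in: the blue sleeve is home again (within 3 mm) and the red sleeve is home (within 3 mm) (value of joint blue_sleeve below 0.003 m and distance of red_grip from where it was at the start of the episode below 0.003 m); the robot touches nothing.
It fails at once if the red sleeve is pulled back by more than 5 mm (distance of red_grip from where it was at the start of the episode above 0.005 m).
It also fails if it takes over 32 s, if anything falls off the work surface, if the arm or the gripper's body presses on something with over 40 N, if the wrist force passes 120 N, or if a joint passes its speed limit or range.

## Robot

A 7-joint arm with a two-finger parallel gripper is mounted at the origin on the work surface; the furniture and walls round the work are solid. World frame = base frame: x ahead of the robot, y to its left, z up, the work surface at z = 0. Lengths are in m, angles in degrees, forces in N, time in s.
With the tool pointing down it reaches from about 0.375 to 0.925 m from the base axis. Payload 3.1 kg.
Tool frame: the origin (TCP) lies midway between the tips of the shut fingers; the grasp point (between the pads) lies env.grip_point_offset behind it (env.grip_point_offset is the distance from the TCP to the grasp point, in m); z points along the fingers, y is the line along which they close (so a half turn about z gives the same grasp; the last joint's range is limited). The gripper opens to 85 mm and grips with 20 to 120 N. Pads are 22 mm wide; open, the fingers measure 114 mm over their backs; the gripper's body (76 mm by 85 mm) begins 54 mm behind the grasp point. The pads swing forward as they close: fully open they stand 13 mm farther back than shut.
Start: joints at [-73.041, 21.939, 2.515, 91.553, -1.026, 66.532, -2.859], TCP at [0.249, 0.6, 0.192] pointing down, gripper open.
Joint ranges: [-149.38, 149.38], [-23.57, 123.04], [-84.95, 90], [0, 143.3], [-89.99, 269.99], [3.08, 112.72], [-163.45, 163.45]. Speed limits (degrees/s): [159.86, 159.86, 180, 180, 180, 180, 180].

## Interface

Orientations are given as a 3x3 rotation matrix whose columns are the frame's x, y, z axes.
In Python, from plant import env gives the robot as it stands. The module is installed in compiled form; this text tells all that it offers. Calls block until the motion is done:
- env.move_ptp(position, orientation): joint-space move of the TCP to a pose.
- env.line_to(position, v=0.15, rot=None): straight line of the TCP; rot=None keeps the orientation; v is the mean speed in m/s.
- env.goto_joints(angles): joint-space move.
- env.gripper_to(opening): finger opening in m; the grip force is fixed at half the most; returns when the fingers have stopped.
- env.pause(seconds).
- env.solve_ik(position, orientation): joint angles nearest the present ones, or None.
- env.camera(name): name is "side" or "top" or "wrist"; returns the picture (420x560x3 uint8, red, green, blue); there is no depth.
- env.camera_info(name): a dict with "K" (3x3 intrinsics, pixels), "eye" and "orientation" of the camera in the world. Camera axes: x right, y down, z forward; pixel columns grow to the right and rows downward; lengths in m; the calibration is good to about 2 mm. The wrist camera is an equidistant fisheye: a pixel r from the principal point sees the ray r / f radians off the axis. A picture is of the moment at which its call begins: read the wrist's pose just before it. camera_info takes no time and is no camera call; for the wrist camera it gives the pose at the moment of the call.
A pose or a line that the arm cannot do raises env.IKError and nothing moves.
- env.hand_in(): hands the job in; it is judged then, once.
Readings, each from a call of its own:
- env.read_time(): time.
- env.read_joint_pos(): joint angles.
- env.read_qd(): joint speeds.
- env.read_tau(): joint torques, N m.
- env.read_tool_pos(): TCP position.
- env.read_tool_rot(): TCP orientation.
- env.read_force(): force on the tool from outside, world axes, zero at the start.
- env.read_wrist_torque(): the same for the moment, N m.
- env.read_finger_gap(): finger opening in m.
- env.read_grip_force(): force on a finger pad.
Only numpy, scipy, OpenCV 4.12 (cv2) and the standard library are available. Lean on these libraries where they do the work, as an engineer would, in place of code of your own. Each camera call takes 0.05 s, during which the arm holds its last target. There are 200 camera calls.

## Working session

There is one attempt and no reset: what is moved stays moved. The work goes in short steps, each a Python script; the robot and the scene stay as the last script left them, time stands still between calls to the robot, and variables do not carry over. Pictures are saved under pics/ and viewed, at most 10 in all, crops included, and the job is handed in when it is done.

```bash
mkdir -p pics; python3 - <<'E'
from plant import env
import cv2,numpy as np
np.set_printoptions(precision=4,suppress=True)
for n in ("top","side"):
    cv2.imwrite(f"pics/{n}0.png",cv2.cvtColor(env.camera(n),cv2.COLOR_RGB2BGR))
    print(n,env.camera_info(n))
print(env.grip_point_offset,env.read_time(),env.read_tool_rot())
E
```

```text
top {'K': array([[530.726 ,   0.    , 284.5213],
       [  0.    , 530.726 , 212.455 ],
       [  0.    ,   0.    ,   1.    ]]), 'eye': array([0.1441, 0.2377, 1.9687]), 'orientation': array([[-0.013 , -0.9855,  0.1692],
       [-0.9999,  0.0133,  0.0011],
       [-0.0033, -0.1692, -0.9856]])}
side {'K': array([[504.1766,   0.    , 283.1509],
       [  0.    , 504.1766, 213.9378],
       [  0.    ,   0.    ,   1.    ]]), 'eye': array([ 0.4608, -1.2535,  0.9134]), 'orientation': array([[ 1.    , -0.005 , -0.0027],
       [-0.0001, -0.4916,  0.8708],
       [-0.0057, -0.8708, -0.4916]])}
0.0187 0.1 [[-0.9235  0.3836 -0.0008]
 [ 0.3836  0.9235 -0.0023]
 [-0.0002 -0.0024 -1.    ]]
```

View pics/top0.png

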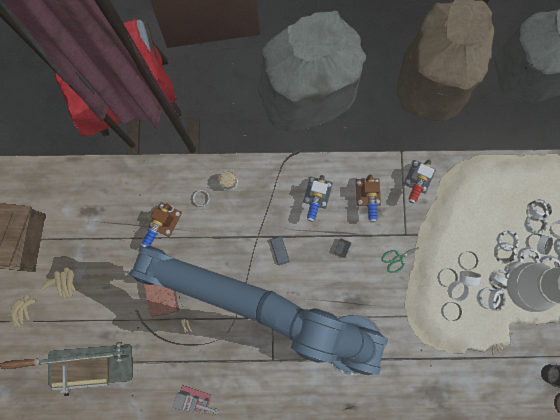

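View pics/side0.png

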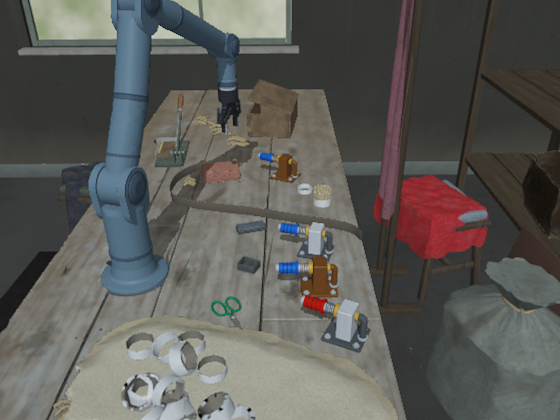

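The top view shows three blue-sleeved couplers. Two have brown blocks, at (150,235) and (373,205). The target is the one with the aluminium block, at about (315,205); red is at (417,190). In the side view the target is at about (292,230).

```bash
cat > h.py <<'E'
from plant import env
import cv2,numpy as np
np.set_printoptions(precision=4,suppress=True)
def blue(im):
    h=cv2.cvtColor(im,cv2.COLOR_RGB2HSV)
    return cv2.inRange(h,(105,140,50),(125,255,255))
def plane(px,info,z):
    K=info["K"];d=np.c_[(np.array(px,float)-K[:2,2])/K[0,0],np.ones(len(px))]@info["orientation"].T
    return info["eye"]+d*((z-info["eye"][2])/d[:,2])[:,None]
E
python3 - <<'E'
from h import *
for n in("top","side"):
    im=cv2.cvtColor(cv2.imread(f"pics/{n}0.png"),cv2.COLOR_BGR2RGB);m=cv2.morphologyEx(blue(im),cv2.MORPH_CLOSE,np.ones((5,5)))
    k,l,s,c=cv2.connectedComponentsWithStats(m)
    for i in range(1,k):
        if s[i,4]<40: continue
        p=np.argwhere(l==i)[:,::-1].astype(float)
        w=plane(p,env.camera_info(n),0.075);mu=w.mean(0);u=np.linalg.svd((w-mu)[:,:2])[2][0] if len(w)<5000 else None
        u=u*np.sign(u[0]);t=(w-mu)[:,:2]@u
        print(n,s[i],c[i],mu,np.degrees(np.arctan2(u[1],u[0])),t.min(),t.max())
E
```

```text
top [308 203  12  16 114] [312.9737 209.7544] [0.4778 0.1366 0.075 ] -15.577062972347921 -0.0293137569149622 0.025188636095266087
top [367 204  11  15 124] [372.4194 210.7984] [ 0.471  -0.0785  0.075 ] -0.9093747495625468 -0.026458843707244436 0.025047904319101574
top [143 229  14  17 128] [149.1094 237.4609] [0.3846 0.7276 0.075 ] -26.214328819787514 -0.02733010348355023 0.025399535707698016
side [260 153  14   9  85] [266.1059 156.5412] [0.384  0.7274 0.075 ] -73.67481133696157 -0.043874378094377206 0.05315805107145786
side [280 223  19  13 162] [289.0741 228.1111] [0.4752 0.1386 0.075 ] -65.23037143427977 -0.039079135996792476 0.04747278163210694
side [279 261  20  14 204] [288.5784 267.5392] [ 0.4716 -0.0788  0.075 ] -10.268891084947933 -0.03099017833330209 0.03044886315457086
```

```bash
cat >> h.py <<'E'
def rot(a):
    a=np.radians(a);u=np.array([np.cos(a),np.sin(a),0]);z=np.array([0,0,-1.]);best=None
    for s in(1,-1):
        y=s*np.array([-u[1],u[0],0]);R=np.c_[np.cross(y,z),y,z]
        q=env.solve_ik([0.46,0.14,0.25],R)
        if q is None: continue
        d=abs(np.array(q)-env.read_joint_pos()).max()
        if best is None or d<best[0]: best=(d,R)
    return best[1]
E
python3 - <<'E'
from h import *
R=rot(-15)
p=env.read_tool_pos();env.line_to([p[0],p[1],0.25])
env.move_ptp([0.46,0.14,0.25],R)
i=env.camera_info("wrist");im=env.camera("wrist")
np.savez("w1.npz",im=im,**i);cv2.imwrite("pics/w1.png",cv2.cvtColor(im,cv2.COLOR_RGB2BGR))
print(i,env.read_time(),env.read_joint_pos(),env.read_tool_rot())
E
```

```text
{'K': array([[325.1923,   0.    , 279.035 ],
       [  0.    , 325.1923, 207.5562],
       [  0.    ,   0.    ,   1.    ]]), 'eye': array([0.3901, 0.16  , 0.4313]), 'orientation': array([[ 0.256 ,  0.928 ,  0.2708],
       [ 0.9667, -0.2458, -0.0716],
       [ 0.0001,  0.2801, -0.96  ]])} 2.525 [-45.2317  -0.375   23.3192 111.0041   0.1601  69.3351  53.1804] [[-0.9666  0.2563  0.0001]
 [ 0.2563  0.9666  0.    ]
 [-0.0001  0.     -1.    ]]
```

View pics/w1.png

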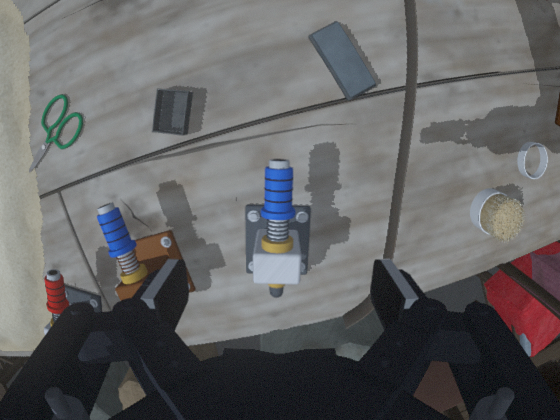

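The wrist view shows the aluminium-block coupler. Its blue barrel runs from (279,166) to the collar at about (279,219), nearly aligned with the tool. The brown look-alike is at (117,230) and red at (55,290).

```bash
python3 - <<'E'
from h import *
f=np.load("w1.npz");K=f["K"]
def ray(px,z):
    v=np.array(px,float)-K[:2,2];r=np.linalg.norm(v,axis=1);th=r/K[0,0]
    d=np.c_[v/r[:,None]*np.sin(th)[:,None],np.cos(th)]@f["orientation"].T
    return f["eye"]+d*((z-f["eye"][2])/d[:,2])[:,None]
m=cv2.morphologyEx(blue(f["im"]),cv2.MORPH_CLOSE,np.ones((7,7)))
k,l,s,c=cv2.connectedComponentsWithStats(m)
i=min((j for j in range(1,k) if s[j,4]>300),key=lambda j:abs(c[j][0]-279));print(s[i],c[i])
ys=range(s[i,1],s[i,1]+s[i,3]);E=[(np.flatnonzero(l[y]==i)[[0,-1]]) for y in ys]
print([(y,*e) for y,e in zip(ys,E)][::3])
mid=[(e.mean(),y) for y,e in zip(ys,E)]
w=ray(mid[4:-14],0.077);v=np.polyfit(w[:,0],w[:,1],1);a=np.arctan(v[0]);print("ang",np.degrees(a))
u=np.array([np.cos(a),np.sin(a)])
F=ray([mid[0]],0.091)[0];B=ray([mid[-1]],0.095)[0]
print("front",F,"rear",B,"len",(B-F)[:2]@u)
A=w.mean(0)[:2]
for nm,t in(("fromfront",F[:2]@u+.024),("fromrear",B[:2]@u-.032)): print(nm,A+u*(t-A@u))
E
```

```text
[ 261  167   34   53 1437] [277.8344 194.4697]
[(167, np.int64(267), np.int64(267)), (170, np.int64(265), np.int64(291)), (173, np.int64(265), np.int64(291)), (176, np.int64(265), np.int64(291)), (179, np.int64(265), np.int64(291)), (182, np.int64(265), np.int64(291)), (185, np.int64(265), np.int64(291)), (188, np.int64(265), np.int64(291)), (191, np.int64(265), np.int64(291)), (194, np.int64(265), np.int64(291)), (197, np.int64(265), np.int64(291)), (200, np.int64(265), np.int64(291)), (203, np.int64(265), np.int64(291)), (206, np.int64(264), np.int64(291)), (209, np.int64(261), np.int64(293)), (212, np.int64(261), np.int64(294)), (215, np.int64(261), np.int64(293)), (218, np.int64(265), np.int64(290))]
ang -15.013486055869913
front [0.4396 0.1337 0.091 ] rear [0.4976 0.1321 0.095 ] len 0.0564519208162871
fromfront [0.4658 0.1388]
fromrear [0.4662 0.1386]
```

```bash
python3 - <<'E'
from h import *
R=rot(-15);u=np.array([np.cos(np.radians(-15)),np.sin(np.radians(-15)),0])
P=np.array([.466,.1387,.054])
env.move_ptp(P+[0,0,.12],R); env.line_to(P,v=.1)
f0=env.read_force();print("desc",env.read_tool_pos(),f0)
env.gripper_to(0.0);print("gap",env.read_finger_gap(),env.read_grip_force(),env.read_force()-f0)
env.line_to(P+u*.023,v=.05)
print("pulled",env.read_tool_pos()-P,env.read_finger_gap(),(env.read_force()-f0)@u,env.read_time())
i=env.camera_info("wrist");im=env.camera("wrist");cv2.imwrite("pics/w2.png",cv2.cvtColor(im,cv2.COLOR_RGB2BGR))
E
```

```text
desc [0.4667 0.139  0.0547] [ 0.1723 -0.0943  0.1801]
gap -5.8639040540577445e-05 0.0 [-0.8578 -0.4717 -0.3719]
pulled [ 0.0215 -0.0058 -0.0001] 0.00027704754462574207 -5.401958470689169 5.65
```

View pics/w2.png

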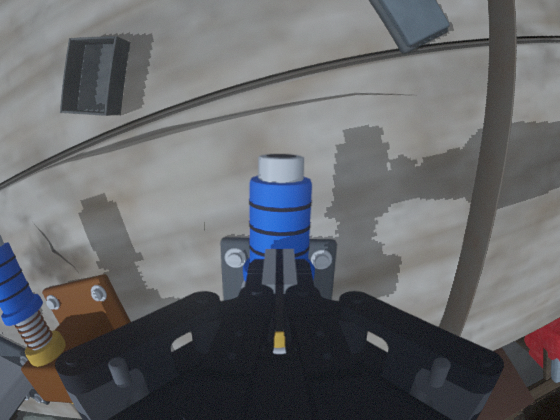

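The fingers are fully shut and look as if they lie in front of or on top of the collar at about (280,265), not around the barrel. The barrel front is at (280,180) and the tube tip at (281,157). Before moving on I'll triangulate the heights.

```bash
cat >> h.py <<'E'
def fproj(P,i):
    d=(np.atleast_2d(P)-i["eye"])@i["orientation"];r=np.linalg.norm(d[:,:2],axis=1);th=np.arctan2(r,d[:,2])
    return i["K"][:2,2]+d[:,:2]/r[:,None]*(th*i["K"][0,0])[:,None]
def fray(px,i):
    v=np.atleast_2d(px).astype(float)-i["K"][:2,2];r=np.linalg.norm(v,axis=1);th=r/i["K"][0,0]
    return np.c_[v/r[:,None]*np.sin(th)[:,None],np.cos(th)]@i["orientation"].T
def tri(p1,i1,p2,i2):
    a=fray(p1,i1)[0];b=fray(p2,i2)[0]
    s=np.linalg.lstsq(np.c_[a,-b],i2["eye"]-i1["eye"],rcond=None)[0]
    A=i1["eye"]+s[0]*a;B=i2["eye"]+s[1]*b
    return (A+B)/2,np.linalg.norm(A-B)
E
python3 - <<'E'
from h import *
f=np.load("w1.npz");i=env.camera_info("wrist");print(i["eye"],env.read_finger_gap(),env.read_force())
T=env.read_tool_pos();print(T,fproj([T,T+[0,0,.0187],T+[0,0,.03]],i))
u=np.array([np.cos(np.radians(-15)),np.sin(np.radians(-15)),0]);C=np.array([.466,.1387,.075])
top=[0,0,.016]
for d in(0,.023): print(d,fproj([C+u*(d-.024)+top,C+u*(d-.024)-top,C+u*(d+.024)+top],i))
print("tube tip expected",fproj([C-u*.032+[0,0,.0115]],i))
print("expected w1 tube/front",fproj([C-u*.032+[0,0,.0115],C-u*.024+top,C+u*.04+[0,0,-.065]],f))
for a,b in(((279,159),(281,156)),((252,217),(235,259)),((305,217),(321,259))): print(tri(a,f,b,i))
E
```

```text
[0.418  0.1516 0.2354] -0.0004391483010959445 [-3.6827  1.3435  4.2313]
[0.4875 0.1329 0.054 ] [[279.0088 238.5295]
 [278.9927 251.1386]
 [278.9814 260.0078]]
0 [[279.0084 172.9596]
 [279.0361 162.7307]
 [278.9359 269.1777]]
0.023 [[278.9714 221.4758]
 [279.0045 203.2907]
 [278.9079 307.6102]]
tube tip expected [[279.0262 154.1529]]
expected w1 tube/front [[278.0215 159.1541]
 [277.9916 167.2053]
 [278.0715 204.6505]]
(array([0.4459, 0.1454, 0.0058]), np.float64(0.0003329119263956386))
(array([0.5153, 0.0886, 0.0015]), np.float64(0.0013453215370246676))
(array([ 0.5359,  0.1574, -0.0041]), np.float64(0.00400291416049414))
```

```bash
python3 - <<'E'
from h import *
a=cv2.imread("pics/w2.png")[140:360,170:390];a=cv2.resize(a,(560,560),interpolation=cv2.INTER_CUBIC)
b=cv2.cvtColor(env.camera("side"),cv2.COLOR_RGB2BGR);cv2.imwrite("pics/s2.png",b)
b=b[190:260,260:350][:, :];b=cv2.resize(b,(240,187))
o=np.zeros((560,800,3),np.uint8);o[:,:560]=a;o[:187,560:]=b
t=cv2.cvtColor(env.camera("top"),cv2.COLOR_RGB2BGR);o[200:387,560:]=cv2.resize(t[170:240,270:360],(240,187))
cv2.imwrite("pics/c2.png",o);print(env.read_grip_force(),env.read_finger_gap())
E
```

```text
3.1214292827644385 -0.000260642455792901
```

View pics/c2.png

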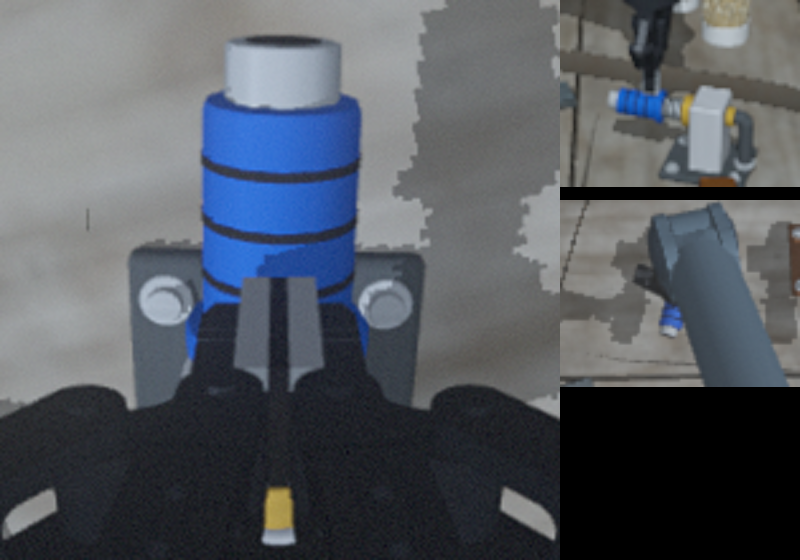

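```bash
python3 - <<'E'
from h import *
i=env.camera_info("side");T=env.read_tool_pos();R=env.read_tool_rot();print(T,R[:,2],env.read_time())
for z in(0,.0187,.03,.04,.05):
    d=(T+[0,0,z]-i["eye"])@i["orientation"];print(z,d[:2]/d[2]*i["K"][0,0]+i["K"][:2,2])
a=cv2.imread("pics/s2.png")[195:255,265:345];b=cv2.imread("pics/side0.png")[195:255,265:345]
cv2.imwrite("pics/c3.png",np.vstack([cv2.resize(x,(400,300),interpolation=cv2.INTER_NEAREST) for x in(b,a)]))
E
```

```text
[0.4875 0.133  0.054 ] [-0.001   0.0002 -1.    ] 5.8
0 [292.8916 234.5461]
0.0187 [292.9136 229.597 ]
0.03 [292.927 226.579]
0.04 [292.9389 223.8909]
0.05 [292.951  221.1863]
```

View pics/c3.png

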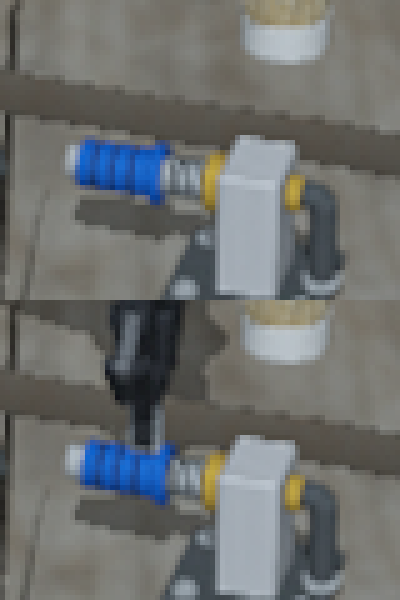

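```bash
python3 - <<'E'
from h import *
env.gripper_to(.085);print(env.read_force(),env.read_finger_gap(),env.read_tool_pos())
T=env.read_tool_pos()
a=env.camera("side");env.line_to([.43,.146,.12]);
ps=[(T,a),(env.read_tool_pos(),env.camera("side"))]
env.gripper_to(0);ps.append((env.read_tool_pos(),env.camera("side")));print(env.read_finger_gap(),env.read_force(),env.read_time())
i=env.camera_info("side");out=[]
for T,im in ps:
    c=cv2.resize(im[175:255,255:345],(450,400),interpolation=cv2.INTER_NEAREST).copy()
    for z in(0,.037):
        d=(T+[0,0,z]-i["eye"])@i["orientation"];p=d[:2]/d[2]*i["K"][0,0]+i["K"][:2,2];print(T,z,p)
        cv2.circle(c,tuple(int(v) for v in (p-[255,175]+.5)*5),3,(255,0,0) if z==0 else (0,255,0),-1)
    out.append(c)
o=cv2.resize(np.hstack(out),(798,236),interpolation=cv2.INTER_AREA)
cv2.imwrite("pics/c4.png",cv2.cvtColor(o,cv2.COLOR_RGB2BGR))
E
```

```text
[ 0.2379  0.8955 -0.4573] 0.08496265059167356 [0.4883 0.1327 0.054 ]
3.984192092999132e-05 [-0.2382 -0.0089  0.2104] 8.2417
[0.4883 0.1327 0.054 ] 0 [293.1318 234.5724]
[0.4883 0.1327 0.054 ] 0.037 [293.1782 224.7243]
[0.4302 0.1459 0.1199] 0 [274.9272 214.932 ]
[0.4302 0.1459 0.1199] 0.037 [274.7661 204.7308]
[0.43  0.146 0.12 ] 0 [274.8756 214.8576]
[0.43  0.146 0.12 ] 0.037 [274.7139 204.6558]
```

View pics/c4.png

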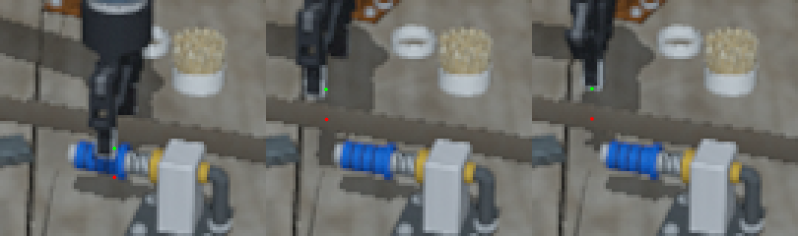

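In air the shut tips appear about 37 mm above the reported TCP: they sit at the green mark in c4, and the red one is the reported point. So the fingers closed on top of the barrel. The sleeve is home and unharmed. I'll correct the height by what I saw and descend in steps, watching the force and the gap.

```bash
python3 - <<'E'
from h import *
env.gripper_to(.085)
R=rot(-15)
P=np.array([.468,.1383,.10]);env.move_ptp(P,R);f0=env.read_force()
for z in(.06,.045,.035,.027,.019):
    P[2]=z;env.line_to(P,v=.06);df=env.read_force()-f0;print(z,df,env.read_tool_pos())
    if np.linalg.norm(df)>6: break
else:
    env.gripper_to(.02);print("gap",env.read_finger_gap(),env.read_grip_force(),env.read_force()-f0)
im=env.camera("wrist");s=env.camera("side");print(env.read_time())
o=np.hstack([im[:,60:500],cv2.resize(s[170:260,250:350],(350,315),interpolation=cv2.INTER_NEAREST)[:, :] if 0 else cv2.copyMakeBorder(cv2.resize(s[170:260,250:350],(350,315)),0,105,0,0,cv2.BORDER_CONSTANT)])
cv2.imwrite("pics/c5.png",cv2.cvtColor(o,cv2.COLOR_RGB2BGR))
E
```

```text
0.06 [-0.2397  0.5427  0.363 ] [0.4682 0.1383 0.0601]
0.045 [-0.1345 -0.2752  0.8561] [0.4674 0.138  0.0444]
0.035 [0.4191 1.1637 1.1779] [0.4674 0.1381 0.0345]
0.027 [-0.1853 -0.2591  0.295 ] [0.4675 0.1381 0.0265]
0.019 [-0.2114  0.6048  0.9144] [0.4674 0.1381 0.0185]
gap 0.03015260041245956 59.01192247867584 [-0.4903 -0.7857  4.5018]
12.0667
```

View pics/c5.png

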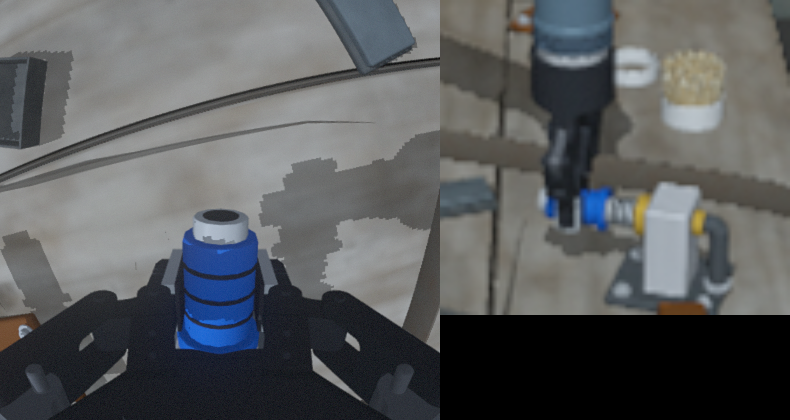

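The pads now hold the barrel: gap 30 mm, grip 59 N, with the barrel between the fingers at about (220,290) in the crop. Next: pull, hold, release.

```bash
python3 - <<'E'
from h import *
u=np.array([np.cos(np.radians(-15)),np.sin(np.radians(-15)),0]);P=env.read_tool_pos();f0=env.read_force()
env.line_to(P+u*.0235,v=.04);env.pause(.6)
print((env.read_tool_pos()-P)@u,(env.read_force()-f0)@u,env.read_finger_gap(),env.read_grip_force())
a=env.camera("side");env.gripper_to(.085);env.pause(.4);b=env.camera("side")
print(env.read_force()-f0,env.read_time())
o=np.hstack([cv2.resize(x[190:260,260:350],(395,308),interpolation=cv2.INTER_CUBIC) for x in(a,b)])
cv2.imwrite("pics/c6.png",cv2.cvtColor(o,cv2.COLOR_RGB2BGR))
E
```

```text
0.019589306917404518 -7.381423537591637 0.030210448029644645 59.94940102100372
[ 1.2229  0.0142 -5.3389] 14.4833
```

View pics/c6.png

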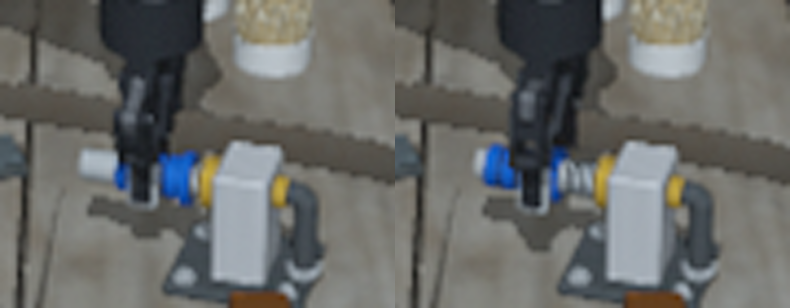

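The sleeve was held about 19.6 mm back (left panel), then snapped home (right panel). That passes the 16 mm threshold but isn't "all the way", because the arm gave a little. There's time, so I'll repeat it to the stop.

```bash
python3 - <<'E'
from h import *
u=np.array([np.cos(np.radians(-15)),np.sin(np.radians(-15)),0])
P=np.array([.468,.1383,.019]);env.line_to(P,v=.06);env.gripper_to(.02);P0=env.read_tool_pos();f0=env.read_force();print(env.read_finger_gap())
for d in(.022,.025,.027,.029,.031):
    env.line_to(P+u*d,v=.05);F=(env.read_force()-f0)@u;x=(env.read_tool_pos()-P0)@u;print(d,x,F)
    if F<-14 or x>.0245: break
env.pause(.5);print((env.read_tool_pos()-P0)@u)
env.gripper_to(.085);env.pause(.4)
T=env.read_tool_pos();env.line_to([T[0],T[1],.16],v=.12);env.pause(.2)
print(env.read_force(),env.read_time())
s=env.camera("side");cv2.imwrite("pics/c7.png",cv2.cvtColor(cv2.resize(s[150:330,230:390],(640,720))[:600],cv2.COLOR_RGB2BGR))
b=cv2.cvtColor(cv2.imread("pics/side0.png"),cv2.COLOR_BGR2RGB)
for im in(b,s):
    m=blue(im)[215:240,275:303];m2=cv2.inRange(cv2.cvtColor(im,cv2.COLOR_RGB2HSV),(170,150,60),(180,255,255))[290:325,295:335]
    for k in(m,m2): q=np.argwhere(k);print(len(q),q.mean(0) if len(q) else 0,end=" ")
    print()
E
```

```text
0.030205406398126015
0.022 0.018496563859031284 -7.737645772480617
0.025 0.02102946769000949 -9.61690803749104
0.027 0.022780317162576016 -8.366152344739463
0.029 0.024573350802962173 -9.189196377967699
0.024492761279153865
[-0.1273 -0.0935 -0.4733] 19.9083
158 [13.2152 13.962 ] 0 0 
161 [13.1366 14.0559] 0 0
```

View pics/c7.png

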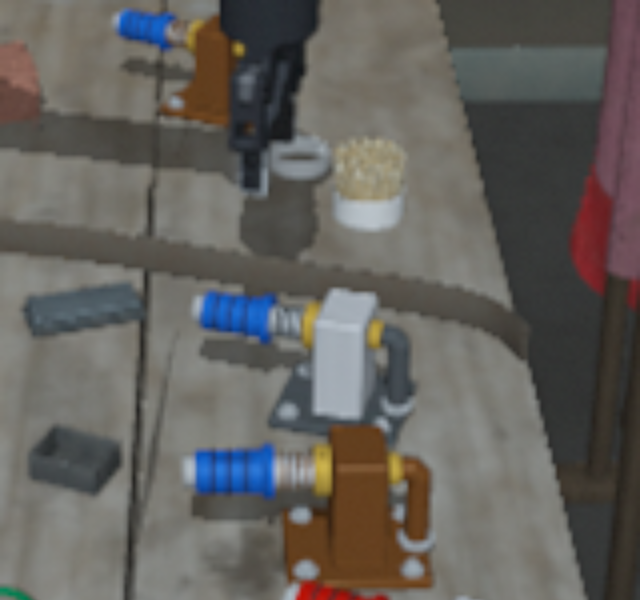

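The blue sleeve is home at (235,315), matching its position at the start. The gripper is clear above it, and I never went near the red coupler.

```bash
python3 -c "
from plant import env
print(env.hand_in())"
```

```text
the job is handed in; nothing more can be done
None
```

Job handed in (no verdict returned): I pulled the blue sleeve back twice, first to about 19.6 mm and then to about 24.5 of 25 mm, held it each time and let go while it was back. It sprang home both times, an earlier failed grasp only nudged it, and I never touched the red sleeve.

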